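# Finish the windmill layer of cartons on the small pallet

### The arm

A 6-joint arm with a two-finger parallel gripper is mounted at the origin on a cart in front of the work surface, level with it; the furniture and walls round the work are solid. World frame = base frame: x ahead of the robot, y to its left, z up, the work surface at z = 0. Lengths are in m, angles in rad, forces in N, time in s.
With the tool pointing down it reaches from about 0.425 to 0.95 m from the base axis. Payload 3.5 kg.
Tool frame: the origin (TCP) lies midway between the tips of the shut fingers; the grasp point (between the pads) lies grasp_offset behind it (grasp_offset is the distance from the TCP to the grasp point, in m); z points along the fingers, y is the direction in which the jaws open and shut (so a half turn about z gives the same grasp; the last joint's range is limited). The gripper opens to 85 mm and grips with 20 to 120 N. Pads are 22 mm wide; open, the fingers measure 114 mm over their backs; the gripper's body (76 mm by 85 mm) begins 54 mm behind the grasp point. The pads swing forward as they close: fully open they stand 13 mm farther back than shut.
Start: joints at [-1.471, 0.286, 1.577, -0, 1.279, -0.15], TCP at [0.167, -0.654, 0.231] pointing down, gripper open.
Joint ranges: [-2.77, 2.77], [-0.9, 2.22], [0.21, 2.48], [-1.53, 4.67], [0.24, 2.81], [-2.84, 2.84]. Speed limits (rad/s): [2.79, 2.79, 3.14, 3.14, 3.14, 3.14].

### API

Orientations are given as a unit quaternion [x, y, z, w].
In Python, from plant import * gives the robot as it stands.
- The arm moves only by the tool jog_arm, never from a script. Its argument "targets" is text: rows parted by semicolons, each of 7 numbers parted by spaces: the shift along the world's x, y, z in mm, then the turn, a rotation vector about the world's x, y, z in degrees, then the gripper's target within -1 to 1 (fully open at 1, half-way at 0, shut at -1). A call has 1 to 10 rows; each row shifts and turns the pose as measured when the row begins; what a row does not reach is not made up. A row lasts 1/12 s, in which the tool goes at most 41.7 mm and 7.16 degrees, less where a joint would pass 70% of its speed; a pose out of reach is approached as far as the arm can. A call with a gripper value outside its range is refused whole. The fingers move at their own pace and stop on an object; "force" is the grip in N (left out, the last holds). Time passes only in rows, so rows that do not move let the fingers close. It gives the time, the measured TCP pose, the force and the opening at its end, in the units of the state.
- get_state(): the state, without advancing time (a new reading comes with each control period).
- read_camera(name): name is "side" or "top"; returns a dict with "pixels" (400x640x3 uint8, blue, green, red), "mtx" (3x3 intrinsics, pixels), "world_from_camera" (4x4, takes a point from camera to world coordinates). Camera axes: x right, y up, looking along -z (the intrinsics and any distortion apply to the point x, -y, -z); pixel columns grow to the right and rows downward; lengths in m; the calibration is good to about 2 mm. A picture is of the moment at which its call begins. There is no depth.
- sign_off(): hands the job in, once; it reports no verdict.
Trained networks look in a picture, given as the dict that the camera call returned (one of the last four; its "shot" number tells which), for a name from the list of things; names that differ only in an ending like _2 or _b are one class to them, and where a whole thing is asked for, a point or a joint stands for the part that bears it (a point fixed in the world has none). Each returns a list of dicts, best first, with "p" (0 to 1); they miss things now and then, are a little off and sometimes report something else, mostly with a low value. They report only what shows in the picture. A call takes as long as a camera call. They do not tell look-alikes from the thing itself.
- spot_in(target, picture): "uv" ([column, row] in pixels, amid what is visible of it).
- silhouettes(target, picture): "mask" (400x640 bool, what is visible of it) and "uv" ([column, row] in pixels, amid what is visible of it).
- mark_of(target, picture): "uv" ([column, row] in pixels: a listed point, or the origin of a listed thing).
The state is a dict: "time": time; "qpos": joint angles; "dq": joint speeds; "joint_efforts": joint torques, N m; "eef_pos": TCP position; "tcp_rot": TCP orientation; "contact_force": force on the tool from outside, world axes, zero at the start; "wrist_torque": the same for the moment, N m; "opening": opening from 0.0 (shut) to 1.0 (fully open).
Only numpy, scipy, OpenCV 4.12 (cv2) and the standard library are available. Lean on these libraries where they do the work, as an engineer would, in place of code of your own. Each camera call takes 0.05 s, during which the arm holds its last target.

### The job

Take the two tablet cartons off the sloping stand and lay them flat, top face up, in the two empty places on the little wooden pallet, so that all four cartons lie round its edge in a windmill pattern (each turned a quarter from the next, long sides along the pallet's edges, none hanging over, the square well in the middle left open). Set the cartons down without dropping them, keep the two cartons already there in their places, and leave the tape roll, vial and USB stick where they are.

Things in the scene. Friction and masses are not known exactly. Their poses are not given: they have to be found in the camera images.
- pallet: fixed little slatted wooden pallet, 170 x 170 mm, 20 mm high; origin at the centre of its underside, z up, x along its five deck boards. Layer: four cartons round the edge like windmill sails, about 12 mm in from the rim, 10 mm between neighbours, a 45 x 45 mm well open in the middle. Each carton's inner long side faces a neighbour along one half, the open well along the other
- stand: fixed grey plastic stand, 190 mm wide, 70 mm high at its high edge; origin under its middle on the desk, z up. Its face slopes at 28 degrees, rising towards the stand's +x, which points roughly back at the robot (square out of the face = (-0.469, 0, 0.883) in its frame). Two cartons lie on it side by side, length up the slope, 54 mm apart, the low end of each against a stop lug 34 mm wide, 14 mm high; no walls beside them
- carton_1: tablet carton, plain white box with small print, 50 x 85 x 22 mm; origin at the centre of its underside (a 50 x 85 face), x across the 50 mm width, y along the 85 mm length, z up out of its 22 mm height. All four cartons are alike, about 40 g. Already in its place (a) on the pallet
- carton_2: tablet carton, plain white box with small print, 50 x 85 x 22 mm; origin at the centre of its underside (a 50 x 85 face), x across the 50 mm width, y along the 85 mm length, z up out of its 22 mm height. All four cartons are alike, about 40 g. Already in its place (b) on the pallet
- carton_3: tablet carton, plain white box with small print, 50 x 85 x 22 mm; origin at the centre of its underside (a 50 x 85 face), x across the 50 mm width, y along the 85 mm length, z up out of its 22 mm height. All four cartons are alike, about 40 g. Lies on the stand at its +y side, its y axis pointing up the slope
- carton_4: tablet carton, plain white box with small print, 50 x 85 x 22 mm; origin at the centre of its underside (a 50 x 85 face), x across the 50 mm width, y along the 85 mm length, z up out of its 22 mm height. All four cartons are alike, about 40 g. Lies on the stand at its -y side, its y axis pointing up the slope
- place_a (a point): place a of the layer: where the centre of a carton's underside belongs, on the deck top (20 mm up) at (-30, -47.5) mm in the pallet's frame; the carton's 85 mm length runs along the pallet's x axis; the half towards the pallet's +x has the open well beside it. Filled at the start
- place_b (a point): place b of the layer: where the centre of a carton's underside belongs, on the deck top (20 mm up) at (47.5, -30) mm in the pallet's frame; the carton's 85 mm length runs along the pallet's y axis; the half towards the pallet's +y has the open well beside it. Filled at the start
- place_c (a point): place c of the layer: where the centre of a carton's underside belongs, on the deck top (20 mm up) at (30, 47.5) mm in the pallet's frame; the carton's 85 mm length runs along the pallet's x axis; the half towards the pallet's -x has the open well beside it. Empty at the start; it takes either carton
- place_d (a point): place d of the layer: where the centre of a carton's underside belongs, on the deck top (20 mm up) at (-47.5, 30) mm in the pallet's frame; the carton's 85 mm length runs along the pallet's y axis; the half towards the pallet's -y has the open well beside it. Empty at the start; it takes either carton
- tape_roll: roll of brown tape lying flat, 94 x 92 x 48 mm, a bystander; origin at the centre of its underside
- vial: small white vial with a cap, 24 mm across, 51 mm high, standing upright, a bystander; origin at the centre of its underside
- usb_stick: white USB stick lying flat, 86 x 22 x 15 mm, a bystander; origin at the centre of its underside
There are look-alikes about, which are no part of the job. Leave any orange look-alike of the carton_3 alone.

How it is judged:
By the outcome, as a careful person would: the job done as asked, in the order asked, and still so for the second after the job is handed in, with the robot touching nothing.
It also fails if it takes over 61 s, if anything falls off the work surface, if the arm or the gripper's body presses on something with over 40 N, if the wrist force passes 120 N, or if a joint passes its speed limit or range.

## Working session

There is one attempt and no reset: what is moved stays moved. The work goes in short steps, Python scripts to look and compute and a tool call to move; the robot and the scene stay as the last step left them, time stands still between calls to the robot, and variables do not carry over. Pictures are saved under pics/ and viewed, and the job is handed in when it is done.

Besides the shell and the picture viewer there is one more tool, called as name(argument=value, ...) on one line, values as JSON. jog_arm: Moves the arm, as the interface text tells. Its arguments: {"type":"object","properties":{"targets":{"type":"string"},"force":{"type":"number"}},"required":["targets"]}

```bash
ls; mkdir -p pics
python3 - <<'E'
from plant import *
import cv2,pickle
s=get_state();print(s)
for n in("side","top"):
    p=read_camera(n);print(p['mtx'],p['world_from_camera'],[k for k in p])
    cv2.imwrite(f"pics/{n}0.png",p['pixels'])
    pickle.dump(p,open(f"{n}0.pkl","wb"))
    for t in("pallet","stand","carton_1","place_c","place_d","place_a","place_b"):
        try: print(n,t,[(np.round(d['uv'],1).tolist(),round(d['p'],2)) for d in mark_of(t,p)] if 'np' in globals() else [(d['uv'],d['p']) for d in mark_of(t,p)])
        except Exception as e: print(t,e)
E
```

```text
pics
{'time': 0.0, 'qpos': array([-1.47102683e+00,  2.87193868e-01,  1.57820215e+00,  7.95796197e-06,
        1.27859747e+00, -1.50019182e-01]), 'dq': array([-6.49102655e-05,  3.91052315e-03, -1.24211677e-03,  4.85771828e-04,
        4.03230594e-04,  7.93834056e-04]), 'joint_efforts': array([-9.08184802e-06, -4.05982733e+01, -2.92624694e+01, -2.87279363e-04,
        5.82877983e-03,  9.90398057e-07]), 'eef_pos': array([ 0.16681025, -0.65337522,  0.22991476]), 'tcp_rot': array([ 9.92210263e-01,  1.24568666e-01,  3.39648899e-05, -1.19994378e-03]), 'contact_force': array([-0.00084057, -0.30671479,  0.42357608]), 'wrist_torque': array([0.01946172, 0.0377162 , 0.01285934]), 'opening': 1.0016437567417262}
[[373.73922182   0.         322.04825546]
 [  0.         373.73922182 202.57494198]
 [  0.           0.           1.        ]] [[ 0.95303164  0.18828779 -0.2372307   0.32656957]
 [-0.30265892  0.62135392 -0.72271493 -0.62557721]
 [ 0.01132583  0.76057019  0.64915693  0.64930058]
 [ 0.          0.          0.          1.        ]] ['pixels', 'mtx', 'world_from_camera', 'shot']
side pallet [
[... 737 characters left out ...]
97]
 [-0.99774223 -0.06653636  0.00912981  0.0415887 ]
 [-0.00462182  0.20364478  0.97903393  1.21208972]
 [ 0.          0.          0.          1.        ]] ['pixels', 'mtx', 'world_from_camera', 'shot']
top pallet [([396.2, 205.1], 0.69)]
top stand [([271.9, 231.5], 0.57)]
top carton_1 [([291.4, 284.8], 0.94), ([406.5, 185.9], 0.8), ([413.2, 212.8], 0.75)]
top place_c [([379.6, 195.6], 0.75), ([404.8, 188.3], 0.71), ([385.3, 220.3], 0.65)]
top place_d [([379.6, 195.6], 0.75), ([404.8, 188.3], 0.71), ([385.3, 220.3], 0.65)]
top place_a [([379.6, 195.6], 0.75), ([404.8, 188.3], 0.71), ([385.3, 220.3], 0.65)]
top place_b [([379.6, 195.6], 0.75), ([404.8, 188.3], 0.71), ([385.3, 220.3], 0.65)]
```

View pics/side0.png

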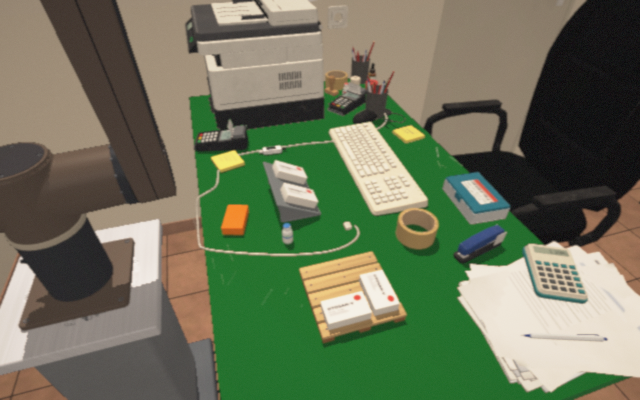

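View pics/top0.png

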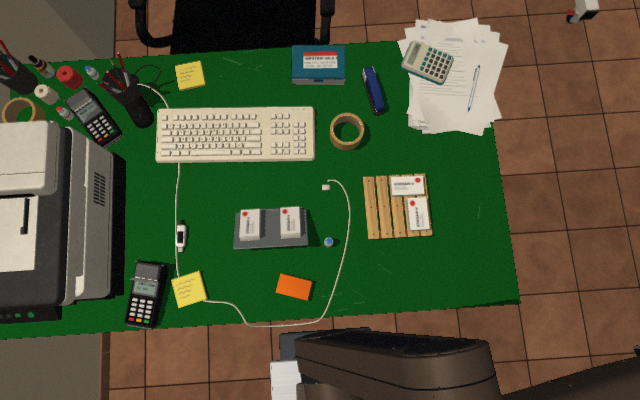

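Run:
```python
import cv2,pickle
for n,(x0,y0,x1,y1) in dict(side=(200,140,440,340),top=(220,150,450,310)).items():
    p=pickle.load(open(f"{n}0.pkl","rb"))['pixels'][y0:y1,x0:x1]
    cv2.imwrite(f"pics/{n}0c.png",cv2.resize(p,None,fx=3.3,fy=3,interpolation=cv2.INTER_CUBIC) if 0 else cv2.resize(p,None,fx=3,fy=3,interpolation=cv2.INTER_CUBIC))
```

```text
(no output)
```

View pics/side0c.png

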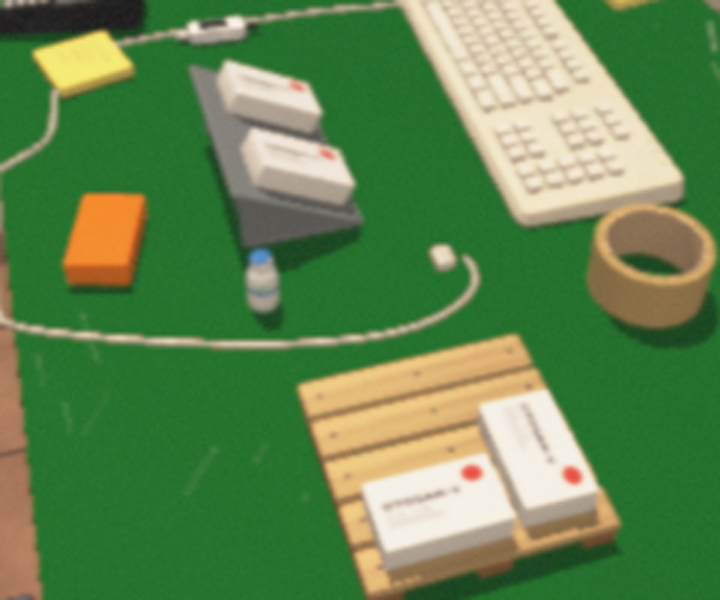

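View pics/top0c.png

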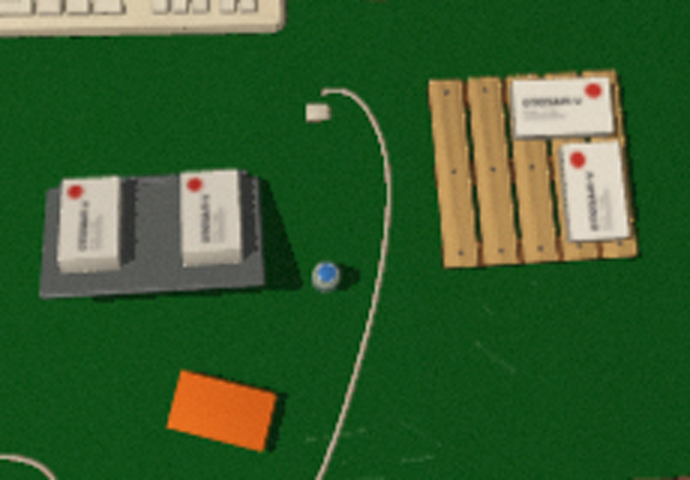

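The top view shows white cartons on the stand at about (250,224) and (290,222), and two more on the pallet at (407,186) and (418,213). The look-alikes are the orange box (top 294,287; side 235,219), the network's top-view hit at (291,285), and the white cable block at (325,187). I choose the two white cartons on the grey stand; the close crops confirm them. Next I fit poses by matching silhouettes in both views.

```bash
cat > h.py <<'E'
import numpy as np, cv2
from scipy.optimize import minimize
from scipy.spatial.transform import Rotation as R
def proj(p,P):
    W=p['world_from_camera']; c=(np.atleast_2d(P)-W[:3,3])@W[:3,:3]
    q=np.c_[c[:,0],-c[:,1],-c[:,2]]@p['mtx'].T
    return q[:,:2]/q[:,2:]
def box(a,b,h,z0=0): return np.array([[x,y,z] for x in(-a/2,a/2) for y in(-b/2,b/2) for z in(z0,z0+h)])
CART=box(.05,.085,.022)
S=4
def hull(p,P,roi):
    u=proj(p,P); h=cv2.convexHull(u.astype(np.float32))[:,0]
    m=np.zeros(((roi[3]-roi[1])*S,(roi[2]-roi[0])*S),np.uint8)
    cv2.fillPoly(m,[np.round((h+.5-[roi[0],roi[1]])*S*16-8).astype(np.int32)],1,shift=4)
    return cv2.resize(m.astype(np.float32),None,fx=1/S,fy=1/S,interpolation=cv2.INTER_AREA)
def cost(p,P,mask):
    ys,xs=np.where(mask); roi=(max(xs.min()-25,0),max(ys.min()-25,0),min(xs.max()+26,640),min(ys.max()+26,400))
    m=mask[roi[1]:roi[3],roi[0]:roi[2]].astype(np.float32)
    return np.abs(hull(p,P,roi)-m).sum()/m.sum()
def Rs(yaw): # stand frame->world
    return R.from_euler('z',yaw).as_matrix()
t=np.radians(28)
# carton axes in stand frame: y up slope, z normal, x=y cross z
yc=np.array([np.cos(t),0,np.sin(t)]); zc=np.array([-np.sin(t),0,np.cos(t)]); xc=np.cross(yc,zc)
RC=np.c_[xc,yc,zc]
E
python3 - <<'E'
from plant import *
from h import *
import pickle
M={}
for n in("side","top"):
    p=read_camera(n)
    for t_ in("pallet","stand","carton_3"):
        l=silhouettes(t_,p); M[n,t_]=[(d['uv'],d['p'],d['mask']) for d in l]
        for d in l: 
            ys,xs=np.where(d['mask']); print(n,t_,np.round(d['uv'],1),round(d['p'],2),d['mask'].sum(),xs.min(),xs.max(),ys.min(),ys.max())
    M[n]=p
pickle.dump(M,open("M.pkl","wb"))
for n in("side","top"):
    im=M[n]['pixels'].copy()
    cols=[(0,0,255),(255,0,0),(0,255,255),(255,0,255),(255,255,0),(0,128,255)]; i=0
    for t_ in("pallet","stand","carton_3"):
        for d in M[n,t_]:
            im[d[2]]=(im[d[2]]*.5+.5*np.array(cols[i%6])).astype(np.uint8); i+=1
    r=im[140:340,200:440]
    cv2.imwrite(f"pics/m_{n}.png",cv2.resize(r,None,fx=3,fy=3,interpolation=cv2.INTER_NEAREST))
E
```

```text
side stand [283.4 204.2] 0.55 1035 264 320 162 221
side carton_3 [345.9 311. ] 0.85 1328 321 371 292 329
side carton_3 [377.8 293.4] 0.85 1187 359 399 270 314
side carton_3 [232.7 217.9] 0.72 617 222 247 205 234
side carton_3 [288.8 168.6] 0.68 483 273 306 161 183
side carton_3 [296.5 192.9] 0.63 622 281 317 184 207
top pallet [381.8 210.4] 0.76 2301 362 431 175 239
top pallet [269.6 234.7] 0.68 1564 233 307 207 249
top stand [267.9 238.6] 0.72 1565 233 307 207 249
top carton_3 [415.8 213.9] 0.85 663 406 428 197 230
top carton_3 [249.9 225.2] 0.85 633 239 260 209 240
top carton_3 [289.2 222.2] 0.78 636 280 300 206 238
top carton_3 [291.8 284.9] 0.75 610 276 310 276 299
top carton_3 [405.8 186.7] 0.6 676 390 423 176 196
```

```bash
cat > fit.py <<'E'
from h import *
import pickle
M=pickle.load(open("M.pkl","rb"))
def near(n,t_,uv): return min(M[n,t_],key=lambda d:np.hypot(*(np.array(d[0])-uv)))[2]
A={n:near(n,"carton_3",uv) for n,uv in(("side",(346,311)),("top",(416,214)))}
B={n:near(n,"carton_3",uv) for n,uv in(("side",(378,293)),("top",(406,187)))}
C3={n:near(n,"carton_3",uv) for n,uv in(("side",(289,169)),("top",(250,225)))}
C4={n:near(n,"carton_3",uv) for n,uv in(("side",(297,193)),("top",(289,222)))}
PT=near("top","pallet",(382,210))|A["top"]|B["top"]
def best(f,x0s,step):
    b=None
    for x0 in x0s:
        x=np.array(x0,float)
        for _ in range(3):
            sx=np.vstack([x]+[x+step*e for e in np.eye(len(x))])
            r=minimize(f,x,method='Nelder-Mead',options=dict(initial_simplex=sx,xatol=1e-5,fatol=1e-6,maxiter=600)); x=r.x
        if b is None or r.fun<b.fun: b=r
    return b
def ray(p,uv,z):
    W=p['world_from_camera']; K=p['mtx']; d=np.linalg.inv(K)@[*uv,1]; d=W[:3,:3]@[d[0],-d[1],-d[2]]
    o=W[:3,3]; return o+d*(z-o[2])/d[2]
Rz=lambda a:R.from_euler('z',a).as_matrix()
def cartP(x,y,yaw,z=.02): return CART@Rz(yaw).T+[x,y,z]
if __name__=="__main__":
    views=dict(side=M["side"],top=M["top"])
    for vs in(("side","top"),("top",),("side",)):
        for nm,m,y0,uv in(("a",A,-np.pi/2,(416,214)),("b",B,0,(406,187))):
            x0=ray(M["top"],uv,.042)
            r=best(lambda v:sum(cost(M[n],cartP(v[0],v[1],v[2]*10),m[n]) for n in vs),[[x0[0],x0[1],y0/10]],.01)
            print(vs,nm,r.x[:2].round(4),np.degrees(r.x[2]*10).round(1),round(r.fun,3))
        def pal(v):
            a=v[2]*10;T=lambda q:Rz(a)@np.array(q)+[v[0],v[1],0]
            pa,pb=T([-.03,-.0475,0]),T([.0475,-.03,0])
            c=sum(cost(M[n],cartP(pa[0],pa[1],a-np.pi/2),A[n])+cost(M[n],cartP(pb[0],pb[1],a),B[n]) for n in vs)
            if "top" in vs:
                H=np.vstack([box(.17,.17,.02)@Rz(a).T+[v[0],v[1],0],cartP(pa[0],pa[1],a-np.pi/2),cartP(pb[0],pb[1],a)])
                PTh=cv2.fillConvexPoly(np.zeros((400,640),np.uint8),cv2.convexHull(np.argwhere(PT)[:,::-1].astype(np.int32)),1)
                c+=2*cost(M["top"],H,PTh)
            return c
        x0=ray(M["top"],(397,207),.02)
        r=best(pal,[[x0[0],x0[1],0]],.01);print(vs,"pallet",r.x[:2].round(4),np.degrees(r.x[2]*10).round(2),round(r.fun,3))
        for nm,m,uv in(("c3",C3,(250,225)),("c4",C4,(289,222))):
            x0=ray(M["top"],uv,.05)
            def f(v):
                z=v[3] if len(v)>3 else .04
                P=CART@(Rz(v[2]*10)@RC).T+[v[0],v[1],z]
                return sum(cost(M[n],P,m[n]) for n in vs)
            r=best(f,[[x0[0],x0[1],np.pi/10,.03]] if len(vs)>1 else [[x0[0],x0[1],np.pi/10]],.01);print(vs,nm,r.x.round(4),np.degrees(r.x[2]*10).round(1),round(r.fun,3))
E
python3 fit.py
```

```text
('side', 'top') a [ 0.5001 -0.2497] -89.9 0.142
('side', 'top') b [ 0.5761 -0.2299] -2.3 0.119
('side', 'top') pallet [ 0.5282 -0.2012] 1.09 0.415
('side', 'top') c3 [0.4937 0.1904 0.3145 0.0396] 180.2 0.161
('side', 'top') c4 [0.4929 0.0865 0.3133 0.0398] 179.5 0.103
('top',) a [ 0.4989 -0.2485] -90.2 0.067
('top',) b [ 0.5747 -0.2286] -2.8 0.04
('top',) pallet [ 0.527  -0.2002] 0.43 0.226
('top',) c3 [0.4926 0.1903 0.3122] 178.9 0.047
('top',) c4 [0.4924 0.0865 0.3128] 179.2 0.044
('side',) a [ 0.5007 -0.2506] -90.5 0.039
('side',) b [ 0.5774 -0.2303] -1.4 0.038
('side',) pallet [ 0.5296 -0.2022] 0.82 0.112
('side',) c3 [0.4956 0.1897 0.3165] 181.4 0.084
('side',) c4 [0.4938 0.0857 0.316 ] 181.0 0.052
```

View pics/m_side.png

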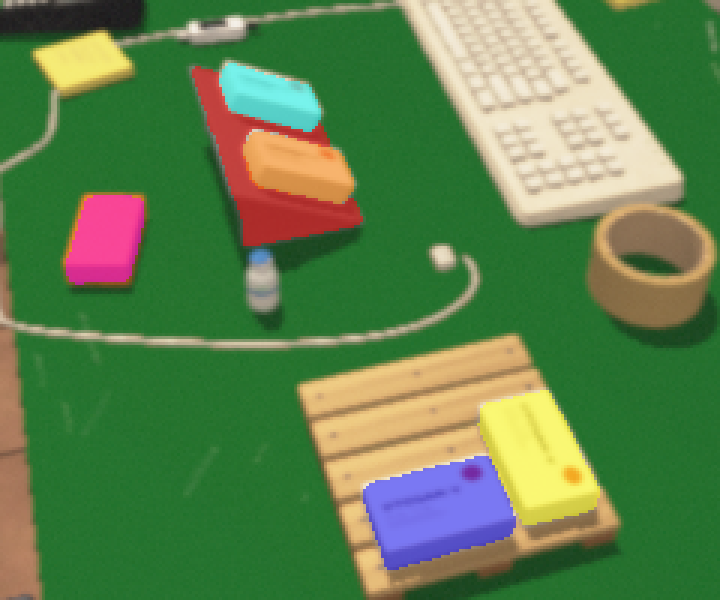

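View pics/m_top.png

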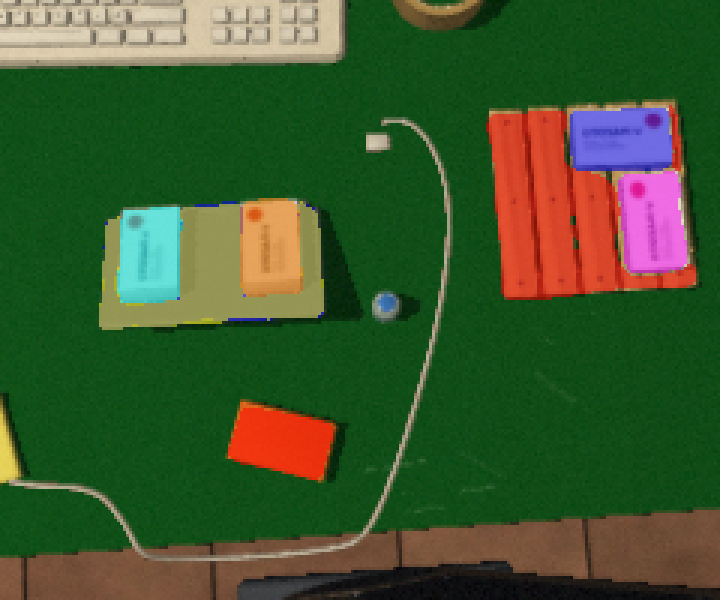

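Run:
```python
from fit import *
from scipy.optimize import least_squares
top=np.array([[430,79],[616,69],[637,256],[445,267]])/3+[220,150]-.33
side=np.array([[298,384],[518,335],[618,522],[366,597]])/3+[200,140]-.33
# order top TL=(+x,+y),TR=(+x,-y),BR=(-x,-y),BL=(-x,+y); side: (298,384) near robot & left
q=lambda s:np.array([[.085*a,.085*b,.02] for a,b in s])
ot=q([(1,1),(1,-1),(-1,-1),(-1,1)]); os=q([(-1,1),(1,1),(1,-1),(-1,-1)])
T=lambda v,P:P@Rz(v[2]).T+[v[0],v[1],0]
for k in range(3):
    f=lambda v:np.r_[[] if k==2 else (proj(M['top'],T(v,ot))-top).ravel(),[] if k==1 else (proj(M['side'],T(v,os))-side).ravel()]
    r=least_squares(f,[.528,-.2,0]);print(r.x[:2].round(4),np.degrees(r.x[2]).round(2),r.fun.round(1))
```

```text
[ 0.5273 -0.2019] -0.62 [-0.   0.2  0.6  0.   0.5 -0.   0.2 -0.  -0.3 -0.1 -0.5 -0.4  0.5  0.5
  0.1 -1.1]
[ 0.5275 -0.2011] -0.66 [-0.3  0.1  0.3 -0.   0.2 -0.  -0.2 -0.1]
[ 0.5271 -0.2025] -0.6 [-0.3  0.2 -0.5 -0.2  0.5  0.8  0.1 -0.8]
```

```bash
cat > t.py <<'E'
from plant import *
import sys
from h import *
import plant
def tgt(pos,Rm):
    s=get_state(); d=(np.array(pos)-s['eef_pos'])*1000
    Rc=R.from_quat(s['tcp_rot']).as_matrix()
    rv=np.degrees(R.from_matrix(Rm@Rc.T).as_rotvec())
    print("t",round(s['time'],2),"pos",s['eef_pos'].round(4),"mm",d.round(1),"deg",rv.round(1),"q",s['qpos'].round(2),"F",s['contact_force'].round(1),"op",round(s['opening'],3))
def Rt(z,y):
    z=np.array(z,float);z/=np.linalg.norm(z);y=np.array(y,float);y-=z*(y@z);y/=np.linalg.norm(y);return np.c_[np.cross(y,z),y,z]
E
python3 - <<'E'
from t import *
try: print(grasp_offset)
except Exception as e: print(e)
print([k for k in dir(plant) if not k.startswith('_')])
z=np.array([-np.sin(t),0,-np.cos(t)])
for c in ([.4929,.0865,.0398],[.4937,.1904,.0396]):
    n=-z; up=np.array([-np.cos(t),0,np.sin(t)])
    G=np.array(c)+.013*n+.025*up
    print("G",G.round(4),"TCP no offset; above 60:",(G+.1*n).round(4))
tgt(G+.1*n,Rt(z,[0,-1,0]))
import pickle
from fit import ray,M
print(ray(M['top'],(328,241),.05))
E
```

```text
0.0187
['Unreachable', 'get_state', 'grasp_offset', 'mark_of', 'read_camera', 'sign_off', 'silhouettes', 'spot_in']
G [0.4769 0.0865 0.063 ] TCP no offset; above 60: [0.5239 0.0865 0.1513]
G [0.4777 0.1904 0.0628] TCP no offset; above 60: [0.5247 0.1904 0.1511]
t 1.2 pos [ 0.1669 -0.654   0.2313] mm [357.8 844.4 -80.2] deg [ -3.5  27.9 -14. ] q [-1.47  0.29  1.58  0.    1.28 -0.15] F [-0.2 -0.9  0.8] op 1.0
[ 0.44084916 -0.00878443  0.05      ]
```

jog_arm(targets="38 15 0 0 0 -2 0.55; 38 15 0 0 0 -2 0.55; 38 15 0 0 0 -2 0.55; 38 15 0 0 0 -2 0.55; 38 15 0 0 0 -2 0.55; 38 15 0 0 0 -2 0.55; 30 28 0 0 0 -2 0.55; 20 35 0 0 0 0 0.55; 10 40 0 0 0 0 0.55; 10 40 0 0 0 0 0.55", force=30)

```text
time: 2.03
eef_pos: [0.469, -0.4213, 0.2312]
tcp_rot: [1.0, -0.011, 0.0, 0.003]
contact_force: [0.5, 0.4, -0.2]
opening: 0.777
```

```bash
cat > g4.py <<'E'
from t import *
z=[-np.sin(t),0,-np.cos(t)]
tgt([.5098,.0865,.1247],Rt(z,[0,-1,0]))
E
python3 g4.py
```

```text
t 2.03 pos [ 0.469  -0.4213  0.2312] mm [  40.8  507.8 -106.5] deg [ 0.6 28.   1.2] q [-0.89  0.19  1.69 -0.    1.25  0.7 ] F [ 0.5  0.4 -0.2] op 0.777
```

jog_arm(targets="6 41 0 0 0 0 0.55; 6 41 0 0 2 0 0.55; 6 41 0 0 3 0 0.55; 6 41 0 0 3 0 0.55; 6 41 0 0 3 0 0.55; 6 41 0 0 3 0 0.55; 6 41 0 0 3 0 0.55; 4 41 0 0 3 0 0.55; 4 41 0 0 3 0 0.55; 0 41 0 0 3 0 0.55")

```text
time: 2.87
eef_pos: [0.5178, -0.0077, 0.2355]
tcp_rot: [0.973, -0.011, -0.23, 0.009]
contact_force: [-0.3, -0.2, -0.6]
opening: 0.774
```

```bash
python3 g4.py
```

```text
t 2.87 pos [ 0.5178 -0.0077  0.2355] mm [  -8.    94.2 -110.8] deg [1.4 1.4 1. ] q [-0.17  0.21  1.71 -0.09  1.68  1.44] F [-0.3 -0.2 -0.6] op 0.774
```

jog_arm(targets="-3 35 0 0.5 0.5 0.5 0.55; -3 35 -10 0.5 0.5 0.5 0.55; -2 24 -30 0.4 0.4 0 0.55; 0 0 -35 0 0 0 0.55; 0 0 -30 0 0 0 0.55; 0 0 0 0 0 0 0.55")

```text
time: 3.37
eef_pos: [0.5112, 0.101, 0.1299]
tcp_rot: [0.971, 0.007, -0.238, -0.0]
contact_force: [-1.5, -0.2, -0.9]
opening: 0.778
```

```bash
python3 g4.py;  python3 - <<'E'
from t import *
import pickle
for n in("side","top"):
    p=read_camera(n); cv2.imwrite(f"pics/{n}1.png",cv2.resize(p['pixels'][110:290,180:400],None,fx=3,fy=3,interpolation=cv2.INTER_CUBIC))
E
```

```text
t 3.37 pos [0.5112 0.101  0.1299] mm [ -1.4 -14.5  -5.2] deg [-0.2  0.5 -0.8] q [ 0.    0.33  1.77 -0.    1.52  1.56] F [-1.5 -0.2 -0.9] op 0.778
```

View pics/side1.png

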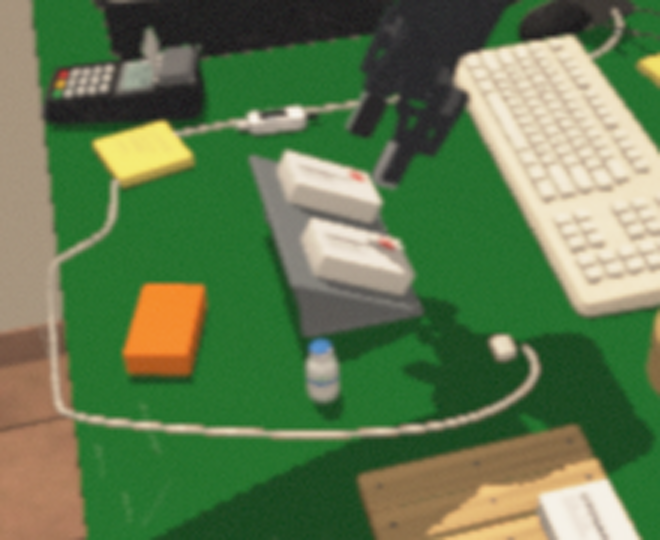

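View pics/top1.png

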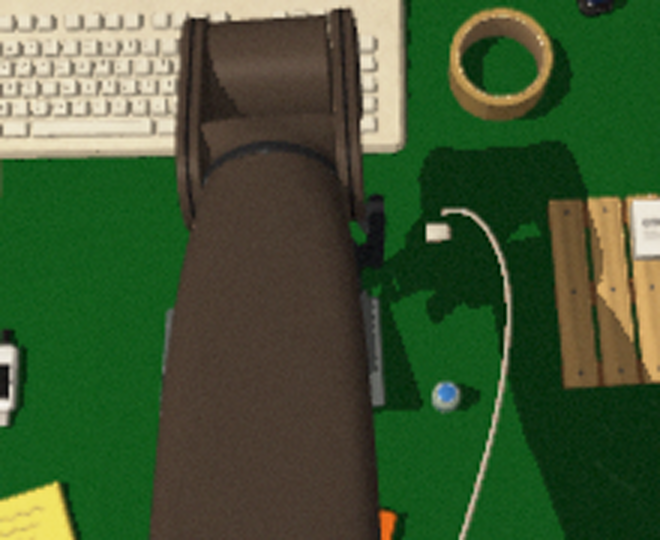

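The side view shows the gripper hovering beyond and above the stand, tilted square to the face. Its near finger tip is at about (310,170), and both cartons are undisturbed. The top view of the stand is blocked by the arm.

jog_arm(targets="0 -8 -3 0 0.4 -0.5 0.55; 0 -6 -3 0 0 -0.3 0.55; 0 0 0 0 0 0 0.55; -9 0 -18 0 0 0 0.55; -9 0 -17 0 0 0 0.55; 0 0 0 0 0 0 0.55")

```text
time: 3.97
eef_pos: [0.5045, 0.0808, 0.1048]
tcp_rot: [0.974, -0.004, -0.227, -0.002]
contact_force: [-0.5, 0.5, -0.6]
opening: 0.78
```

```bash
sed -i 's/\.5098,.0865,.1247/.4722,.0865,.0541/' g4.py; python3 g4.py;  python3 - <<'E'
from t import *
import pickle
for n in("side",):
    p=read_camera(n); cv2.imwrite(f"pics/{n}2.png",cv2.resize(p['pixels'][130:250,230:370],None,fx=5,fy=5,interpolation=cv2.INTER_CUBIC))
E
```

```text
t 3.97 pos [0.5045 0.0808 0.1048] mm [-32.3   5.7 -50.7] deg [-0.1  1.8  0.5] q [-0.04  0.33  1.82 -0.01  1.45  1.55] F [-0.5  0.5 -0.6] op 0.78
```

View pics/side2.png

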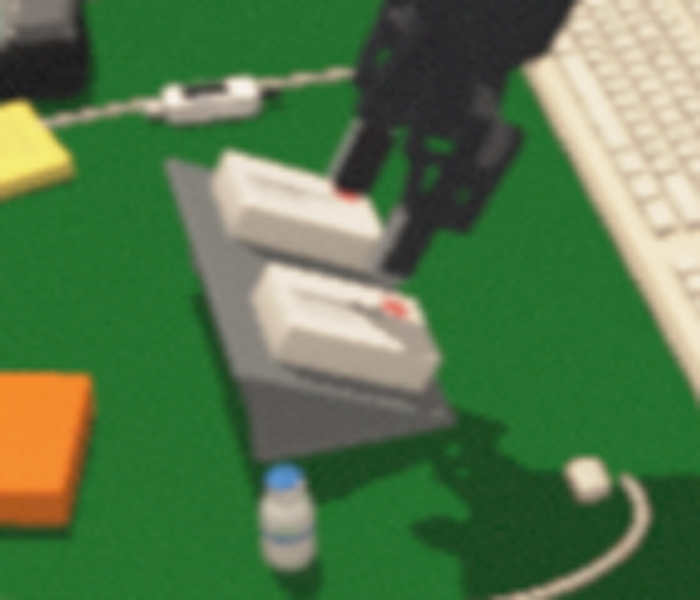

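The crop shows both cartons still seated, with the fingers above the stand and parallel to carton_4's sides. I'll correct and go on.

jog_arm(targets="0 5 0 0 1.5 0.4 0.55; -6 1 -10 0 0 0 0.55; 0 0 0 0 0 0 0.55; 0 0 0 0 0 0 0.55")

```text
time: 4.35
eef_pos: [0.5043, 0.0852, 0.1014]
tcp_rot: [0.972, -0.002, -0.233, -0.001]
contact_force: [0.4, -0.5, -0.4]
opening: 0.774
```

```bash
python3 g4.py
```

```text
t 4.35 pos [0.5043 0.0852 0.1014] mm [-32.1   1.3 -47.3] deg [-0.1  1.   0.2] q [-0.03  0.34  1.81 -0.01  1.46  1.55] F [ 0.4 -0.5 -0.4] op 0.774
```

jog_arm(targets="-7 1 -11 0 0.5 0 0.55; -7 0 -11 0 0.5 0 0.55; -7 0 -11 0 0 0 0.55; -6 0 -10 0 0 0 0.55; 0 0 0 0 0 0 0.55; 0 0 0 0 0 0 0.55")

```text
time: 4.85
eef_pos: [0.4736, 0.086, 0.0543]
tcp_rot: [0.97, -0.002, -0.243, -0.001]
contact_force: [1.0, 0.5, -0.3]
opening: 0.775
```

```bash
python3 g4.py
```

```text
t 4.85 pos [0.4736 0.086  0.0543] mm [-1.4  0.5 -0.2] deg [-0.1 -0.1  0.2] q [-0.03  0.37  1.89 -0.01  1.37  1.55] F [ 1.   0.5 -0.3] op 0.775
```

No contact force yet, and it is within about 1.5 mm of the target. I'll check, then close.

```bash
cat > shot.py <<'E'
from t import *
n,nm,x0,y0,x1,y1,f=sys.argv[1],sys.argv[2],*map(int,sys.argv[3:8])
p=read_camera(n); cv2.imwrite(f"pics/{nm}.png",cv2.resize(p['pixels'][y0:y1,x0:x1],None,fx=f,fy=f,interpolation=cv2.INTER_CUBIC))
E
python3 shot.py side side3 230 130 370 250 5
```

```text
(no output)
```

View pics/side3.png

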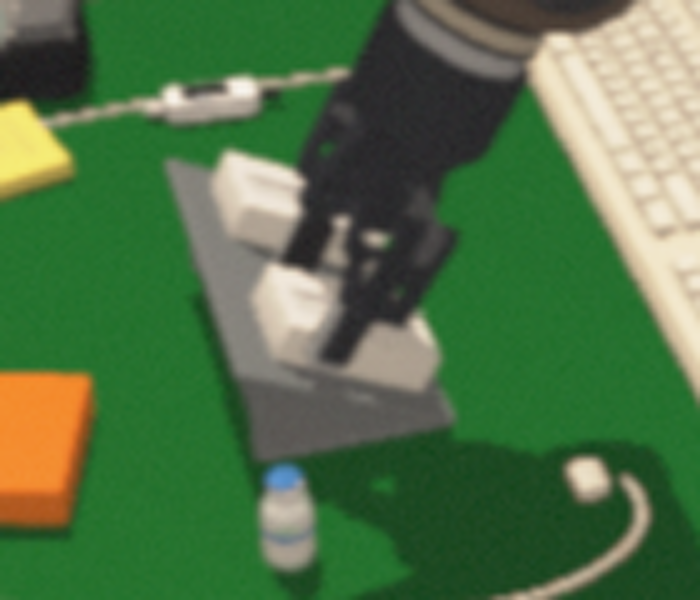

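Run:
```python
from t import *
p=read_camera("side")
s=get_state(); Rm=R.from_quat(s['tcp_rot']).as_matrix()
im=p['pixels'].copy()
big=cv2.resize(im[130:250,230:370],None,fx=5,fy=5,interpolation=cv2.INTER_CUBIC)
def draw(P,c):
    for u in proj(p,P): cv2.circle(big,tuple(int(v) for v in ((u-[230,130]+.5)*5)),3,c,-1)
C=CART@(Rs(np.pi)@RC).T+[.4929,.0865,.0398]
draw(C,(0,255,255))
tip=[[sx*.011,sy*w,-.006-b] for sx in(-1,1) for sy in(1,) for w in(.033,.0475) for b in (0,.02)]
draw(np.array(tip)@Rm.T+s['eef_pos'],(255,0,255))
tip=[[sx*.011,-w,-.006-b] for sx in(-1,1) for w in(.033,.0475) for b in (0,.02)]
draw(np.array(tip)@Rm.T+s['eef_pos'],(255,255,0))
cv2.imwrite("pics/ov1.png",big)
```

```text
(no output)
```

View pics/ov1.png

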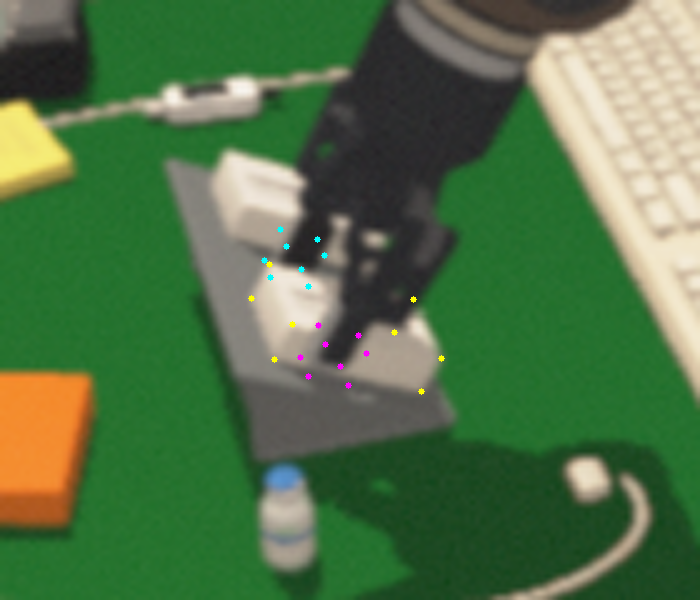

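The overlay shows the fingers astride the carton's uphill half. The near tip is at about (338,360) in the crop, clear of the face. I'll shift a few mm uphill, then close.

jog_arm(targets="-3 0 0 0 0 0 0.55; -2 0 0 0 0 0 0.55; 0 0 0 0 0 0 0.55; 0 0 0 0 0 0 -0.1; 0 0 0 0 0 0 -0.1; 0 0 0 0 0 0 -0.1; 0 0 0 0 0 0 -0.1; 0 0 0 0 0 0 -0.1", force=35)

```text
time: 5.62
eef_pos: [0.4711, 0.0858, 0.0572]
tcp_rot: [0.971, -0.002, -0.24, -0.001]
contact_force: [-0.8, 0.0, 0.4]
opening: 0.573
```

```bash
python3 g4.py
```

```text
t 5.62 pos [0.4711 0.0858 0.0572] mm [ 1.1  0.7 -3.1] deg [-0.1  0.2  0.2] q [-0.03  0.36  1.9  -0.01  1.37  1.55] F [-0.8  0.   0.4] op 0.573
```

jog_arm(targets="4 0 8 0 0 0 -0.1; 8 0 15 0 0 0 -0.1; 8 0 15 0 0 0 -0.1; 8 0 15 0 0 0 -0.1; 4 0 18 0 0 0 -0.1; 0 0 20 0 0 0 -0.1; 0 0 15 0 0 0 -0.1; 0 0 0 0 0 0 -0.1")

```text
time: 6.28
eef_pos: [0.5051, 0.0859, 0.1696]
tcp_rot: [0.971, -0.002, -0.24, -0.001]
contact_force: [1.2, 0.8, 0.4]
opening: 0.579
```

```bash
python3 g4.py; python3 shot.py side side4 200 110 400 240 4
```

```text
t 6.28 pos [0.5051 0.0859 0.1696] mm [ -32.9    0.6 -115.5] deg [-0.1  0.2  0.3] q [-0.03  0.27  1.77 -0.01  1.59  1.55] F [1.2 0.8 0.4] op 0.579
```

View pics/side4.png

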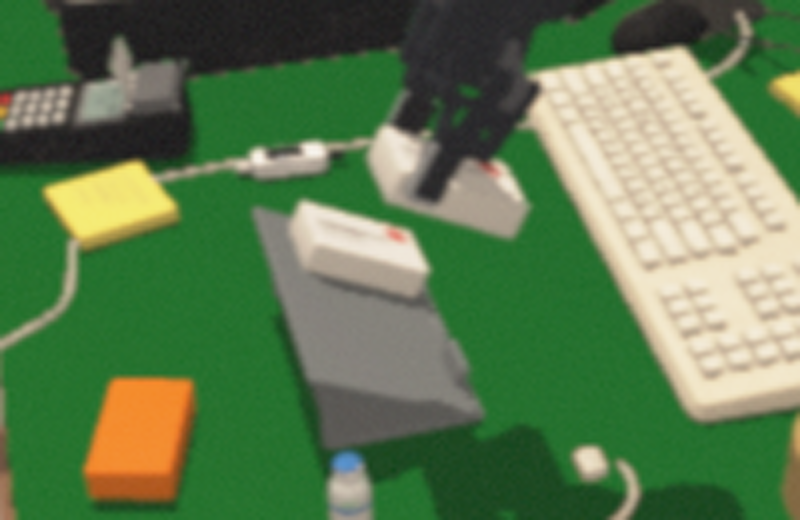

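The side view shows carton_4 held clear of the stand at (450,185) in the crop, red dot up. carton_3 is still in place. I'll carry it over.

jog_arm(targets="0 -15 5 0 -2 0 -0.1; 2 -28 2 0 -4 0 -0.1; 3 -36 0 0 -4 0 -0.1; 3 -36 0 0 -4 0 -0.1; 3 -36 0 0 -4 0 -0.1; 3 -36 0 0 -4 0 -0.1; 3 -25 0 0 -4 0 -0.1; 3 -12 0 0 -2 0 -0.1; 0 -4 0 0 0 0 -0.1; 0 0 0 0 0 0 -0.1")

```text
time: 7.17
eef_pos: [0.52, -0.1498, 0.1649]
tcp_rot: [1.0, 0.0, 0.007, -0.0]
contact_force: [0.5, 0.2, 0.5]
opening: 0.576
```

```bash
cat > pc.py <<'E'
from t import *
a=np.radians(-.6)
tgt([.531,-.154,.0252],Rt([0,0,-1],[np.sin(a)*1,-np.cos(a),0]))
E
python3 pc.py; python3 shot.py side side5 270 190 430 340 5;python3 shot.py top top5 220 120 460 300 3
```

```text
t 7.17 pos [ 0.52   -0.1498  0.1649] mm [  11.    -4.2 -139.7] deg [-0.1  0.8 -0.7] q [-0.47  0.05  1.97  0.01  1.11  1.1 ] F [0.5 0.2 0.5] op 0.576
```

View pics/side5.png

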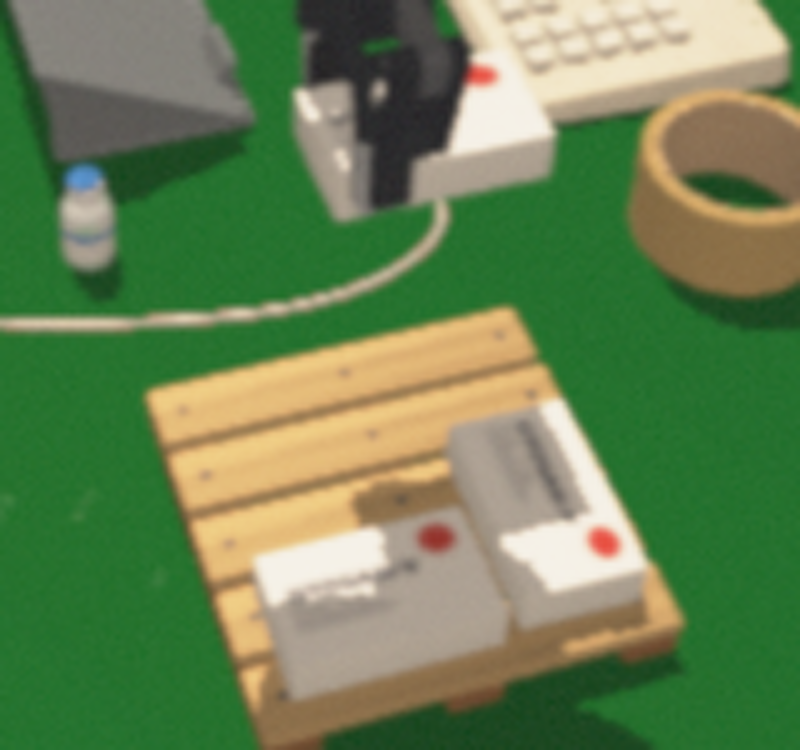

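View pics/top5.png

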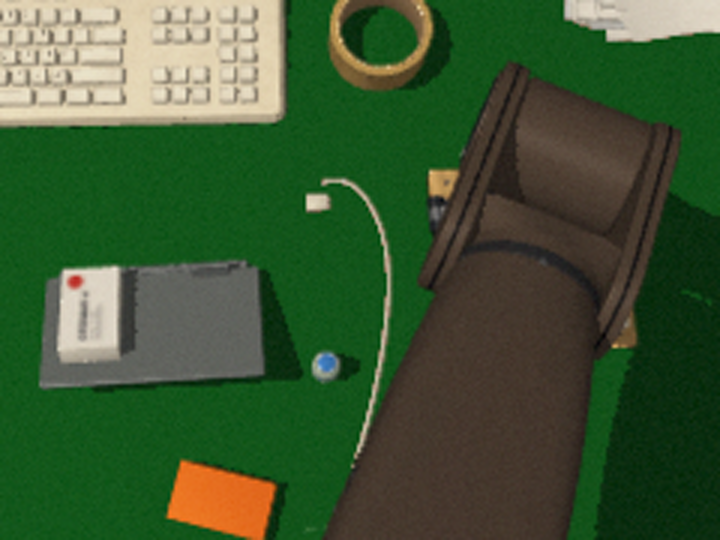

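The side view shows carton_4 held level, gripped near its uphill end, with the lower near corner at (340,219) in the crop. The cartons on the pallet are unchanged. I'll fit the in-hand offset from those corners.

Run:
```python
from t import *
from scipy.optimize import least_squares
p=read_camera("side"); s=get_state()
Rm=R.from_quat(s['tcp_rot']).as_matrix()
obs=np.array([[340,220],[552,174],[553,143],[296,92],[299,135],[480,50]])/5+[270,190]-.4
# carton local (centre underside): L along world x
q=np.array([[-.0425,-.025,0],[.0425,-.025,0],[.0425,-.025,.022],[-.0425,.025,.022],[-.0425,.025,0],[.0425,.025,.022]])
def f(v,o=6):
    P=q@R.from_euler('y',v[3]).as_matrix().T
    P=P+s['eef_pos']+[v[0],v[1],v[2]]
    return (proj(p,P)-obs)[:5].ravel()
r=least_squares(f,[.027,0,-.005,0]);print(s['eef_pos'],(r.x[:3]*1000).round(1),np.degrees(r.x[3]),r.fun.round(1))
```

```text
[ 0.52075694 -0.14806461  0.16511339] [ 30.1   6.  -13.1] 0.9731757699002128 [-0.1  0.4 -0.8  0.9  0.5 -1.4  0.7  0.1 -0.4 -0. ]
```

Run:
```python
from t import *
from scipy.optimize import least_squares
p=read_camera("side"); s=get_state()
obs=np.array([[340,220],[552,174],[553,143],[296,92],[299,135]])/5+[270,190]-.4
q=np.array([[-.0425,-.025,0],[.0425,-.025,0],[.0425,-.025,.022],[-.0425,.025,.022],[-.0425,.025,0]])
for y in(0,.001):
  f=lambda v:(proj(p,q@R.from_euler('y',v[2]).as_matrix().T+s['eef_pos']+[v[0],y,v[1]])-obs).ravel()
  r=least_squares(f,[.027,-.005,0]);print((r.x[:2]*1000).round(1),np.degrees(r.x[2]),r.fun.round(1))
```

```text
[27.2 -7.5] 1.009335446856471 [-0.2  0.6 -0.4  1.   0.9 -1.4  0.4 -0.  -0.6 -0. ]
[27.7 -8.5] 1.0029664816464432 [-0.2  0.5 -0.5  1.   0.8 -1.4  0.5  0.  -0.6 -0. ]
```

jog_arm(targets="3 -2 -8 0 0.4 -0.3 -0.1; 4 -3 -20 0 0.4 -0.4 -0.1; 4 -2 -28 0 0 0 -0.1; 0 0 -28 0 0 0 -0.1; 0 0 -18 0 0 0 -0.1; 0 0 -6 0 0 0 -0.1; 0 0 0 0 0 0 -0.1; 0 0 0 0 0 0 -0.1")

```text
time: 8.03
eef_pos: [0.5369, -0.1485, 0.0521]
tcp_rot: [1.0, 0.001, 0.0, 0.0]
contact_force: [-0.7, -0.4, -0.2]
opening: 0.574
```

```bash
python3 pc.py; python3 shot.py side side6 270 190 430 340 5
```

```text
t 8.03 pos [ 0.5369 -0.1485  0.0521] mm [ -5.9  -5.5 -26.9] deg [ 0.   0.  -0.7] q [-0.45  0.25  1.98  0.    0.91  1.12] F [-0.7 -0.4 -0.2] op 0.574
```

View pics/side6.png

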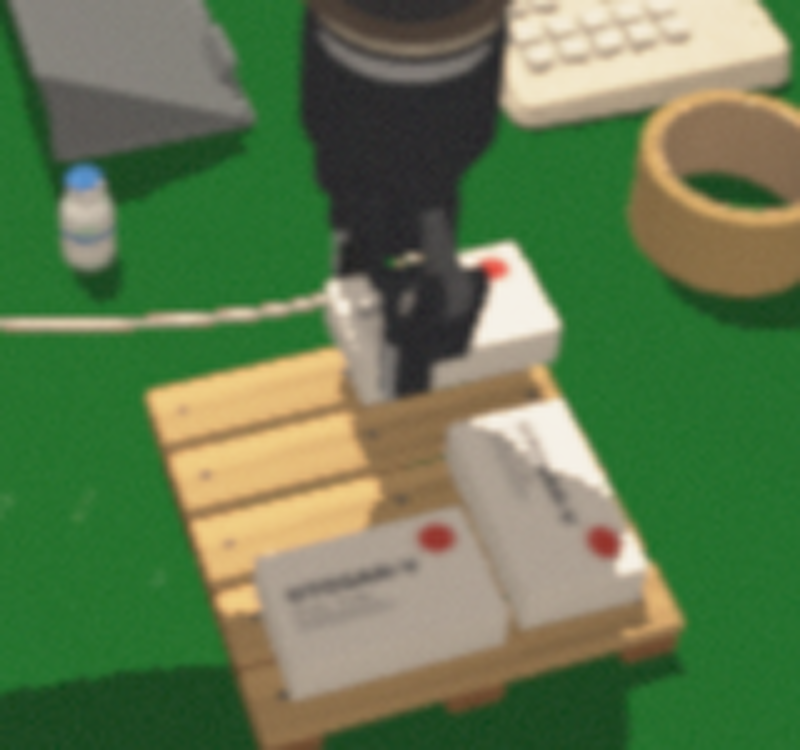

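carton_4 hovers level over place c, its lower near corner at (375,402) in the crop. I'll correct by about 6 mm in x and y, then lower it.

jog_arm(targets="-3 -3 -3 0 0 -0.4 -0.1; -2 -2 -5 0 0 -0.3 -0.1; -1 -1 -5 0 0 0 -0.1; 0 0 0 0 0 0 -0.1; 0 0 0 0 0 0 -0.1")

```text
time: 8.5
eef_pos: [0.5337, -0.1566, 0.0434]
tcp_rot: [1.0, -0.005, 0.005, 0.002]
contact_force: [0.3, 0.1, -1.1]
opening: 0.571
```

```bash
python3 pc.py
```

```text
t 8.5 pos [ 0.5337 -0.1566  0.0434] mm [ -2.7   2.6 -18.2] deg [0.3 0.6 0. ] q [-0.47  0.26  2.    0.    0.88  1.11] F [ 0.3  0.1 -1.1] op 0.571
```

jog_arm(targets="-2 1.5 -3 0.2 0.4 0 -0.1; -1 1 -4 0.2 0.2 0 -0.1; 0 0 -4 0 0 0 -0.1; 0 0 0 0 0 0 -0.1; 0 0 0 0 0 0 -0.1")

```text
time: 8.92
eef_pos: [0.5308, -0.1544, 0.0321]
tcp_rot: [1.0, -0.006, -0.0, -0.001]
contact_force: [0.2, 0.6, -0.2]
opening: 0.573
```

```bash
python3 pc.py
```

```text
t 8.92 pos [ 0.5308 -0.1544  0.0321] mm [ 0.2  0.4 -6.9] deg [-0.1 -0.   0. ] q [-0.47  0.27  2.    0.    0.87  1.11] F [ 0.2  0.6 -0.2] op 0.573
```

jog_arm(targets="0 0 -2 0 0 0 -0.1; 0 0 -2 0 0 0 -0.1; 0 0 0 0 0 0 -0.1")

```text
time: 9.17
eef_pos: [0.5308, -0.1542, 0.0276]
tcp_rot: [1.0, -0.006, -0.0, -0.001]
contact_force: [-0.4, -0.7, -0.3]
opening: 0.577
```

jog_arm(targets="0 0 -1.5 0 0 0 -0.1; 0 0 -1.5 0 0 0 -0.1; 0 0 0 0 0 0 -0.1")

```text
time: 9.42
eef_pos: [0.5311, -0.1543, 0.0246]
tcp_rot: [1.0, -0.005, -0.0, -0.001]
contact_force: [-0.6, 1.0, 0.1]
opening: 0.576
```

jog_arm(targets="0 0 -1.5 0 0 0 -0.1; 0 0 0 0 0 0 -0.1; 0 0 0 0 0 0 -0.1")

```text
time: 9.67
eef_pos: [0.5318, -0.1546, 0.0253]
tcp_rot: [1.0, -0.005, -0.0, -0.001]
contact_force: [-0.1, 0.4, -0.2]
opening: 0.572
```

```bash
python3 pc.py; python3 shot.py side side7 270 190 430 340 5
```

```text
t 9.67 pos [ 0.5318 -0.1546  0.0253] mm [-0.8  0.6 -0.1] deg [-0.1 -0.   0. ] q [-0.47  0.29  2.    0.    0.86  1.11] F [-0.1  0.4 -0.2] op 0.572
```

View pics/side7.png

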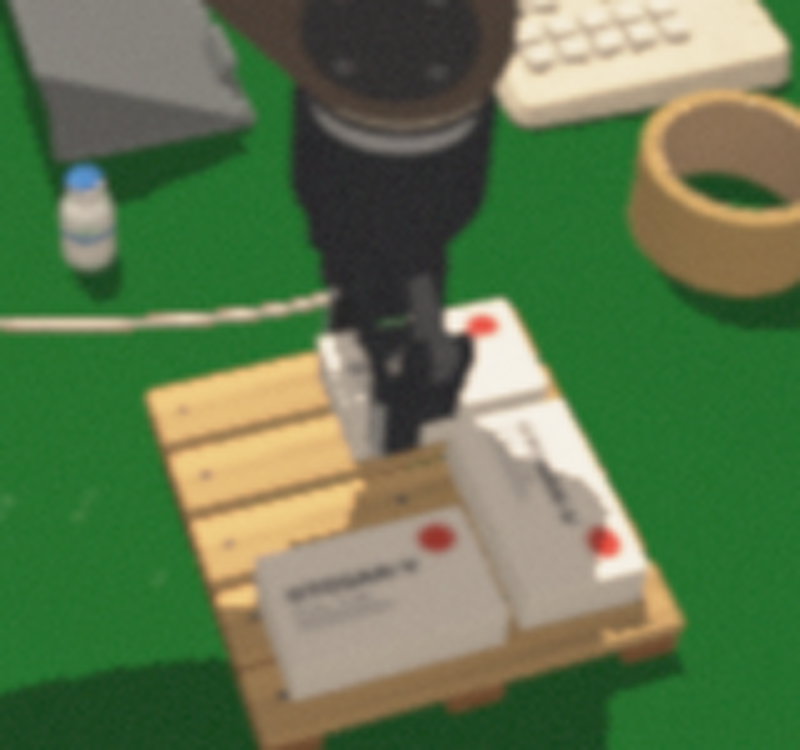

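carton_4 is at or just above the deck at place c, clear of carton b, with no contact force yet. I'll go lower in small steps.

jog_arm(targets="-0.5 0 -1.5 0 0 0 -0.1; 0 0 -1.5 0 0 0 -0.1")

```text
time: 9.88
eef_pos: [0.5317, -0.1547, 0.0243]
tcp_rot: [1.0, -0.005, -0.001, -0.001]
contact_force: [-8.0, 3.5, 17.6]
opening: 0.577
```

jog_arm(targets="0 0 -1 0 0 0 -0.1; 0 0 -1 0 0 0 -0.1")

```text
time: 10.05
eef_pos: [0.5317, -0.1547, 0.0244]
tcp_rot: [1.0, -0.005, -0.001, -0.001]
contact_force: [-3.8, 1.1, 7.6]
opening: 0.579
```

jog_arm(targets="0 0 -1 0 0 0 -0.1; 0 0 -1 0 0 0 -0.1")

```text
time: 10.22
eef_pos: [0.5317, -0.1547, 0.0244]
tcp_rot: [1.0, -0.005, -0.002, -0.001]
contact_force: [-3.7, 1.6, 7.4]
opening: 0.577
```

On the deck (contact at z = 24.4 mm). Release.

jog_arm(targets="0 0 0 0 0 0 0.2; 0 0 0 0 0 0 0.4; 0 0 0 0 0 0 0.5; 0 0 0 0 0 0 0.5; 0 0 5 0 0 0 0.5; 0 0 12 0 0 0 0.5; 0 0 25 0 0 0 0.5; 0 0 35 0 0 0 0.5; 0 0 35 0 0 0 0.5; 0 0 20 0 0 0 0.5")

```text
time: 11.05
eef_pos: [0.5252, -0.1518, 0.156]
tcp_rot: [1.0, -0.005, -0.01, -0.005]
contact_force: [0.1, -0.6, -0.3]
opening: 0.752
```

```bash
cat > g3.py <<'E'
from t import *
z=[-np.sin(t),0,-np.cos(t)]
h=float(sys.argv[1])
tgt(np.array([.4700,.1904,.0536])-h*np.array(z),Rt(z,[0,-1,0]))
E
python3 g3.py .1; python3 shot.py side side8 270 190 430 340 5
```

```text
t 11.05 pos [ 0.5252 -0.1518  0.156 ] mm [ -8.3 342.2 -14.1] deg [-0.4 26.9  0.7] q [-0.47  0.09  1.95  0.    1.13  1.11] F [ 0.1 -0.6 -0.3] op 0.752
```

View pics/side8.png

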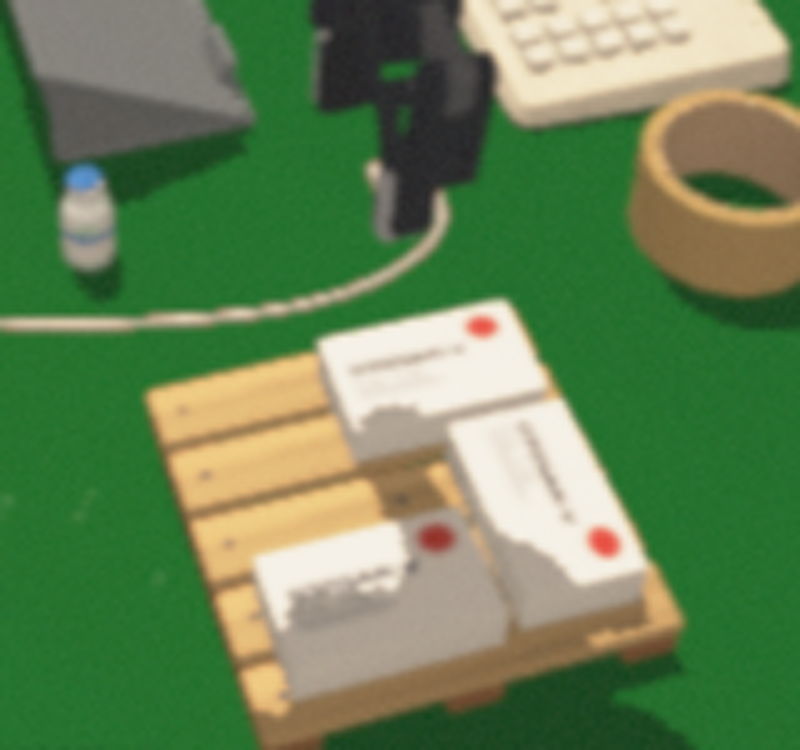

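carton_4 now lies flat at place c (crop corners about (318,340) to (548,390)), and the well and the neighbours are undisturbed. Next is carton_3.

jog_arm(targets="0 20 2 0 2 0 0.55; 0 36 2 0 3 0 0.55; 0 39 0 0 3 0 0.55; 0 39 0 0 3 0 0.55; -1 39 0 0 3 0 0.55; -2 39 0 0 3 0.3 0.55; -2 39 0 0 3 0.3 0.55; -2 35 0 0 3 0 0.55; 0 15 0 0 3 0 0.55; 0 0 0 0 0 0 0.55")

```text
time: 11.93
eef_pos: [0.5217, 0.1584, 0.1809]
tcp_rot: [0.973, -0.003, -0.23, 0.004]
contact_force: [-0.2, -0.8, -0.4]
opening: 0.779
```

```bash
python3 g3.py .08
```

```text
t 11.93 pos [0.5217 0.1584 0.1809] mm [-14.1  32.  -56.7] deg [0.6 1.5 0.2] q [0.09 0.31 1.7  0.03 1.6  1.66] F [-0.2 -0.8 -0.4] op 0.779
```

jog_arm(targets="-3 10 -8 0.3 0.5 0 0.55; -4 10 -14 0.3 0.5 0.2 0.55; -4 6 -16 0 0 0 0.55; -3 4 -12 0 0 0 0.55; 0 0 0 0 0 0 0.55; 0 0 0 0 0 0 0.55")

```text
time: 12.43
eef_pos: [0.5054, 0.1888, 0.127]
tcp_rot: [0.971, -0.001, -0.237, -0.001]
contact_force: [0.8, -0.5, 0.4]
opening: 0.775
```

```bash
python3 g3.py .06
```

```text
t 12.43 pos [0.5054 0.1888 0.127 ] mm [ -7.2   1.6 -20.5] deg [-0.1  0.5  0.1] q [0.14 0.36 1.74 0.07 1.52 1.69] F [ 0.8 -0.5  0.4] op 0.775
```

jog_arm(targets="-4 1 -8 0 0.5 0 0.55; -6 0.6 -12 0 0 0 0.55; -6 0 -12 0 0 0 0.55; -4 0 -10 0 0 0 0.55; 0 0 0 0 0 0 0.55; 0 0 0 0 0 0 0.55")

```text
time: 12.93
eef_pos: [0.484, 0.1882, 0.0821]
tcp_rot: [0.97, -0.003, -0.241, -0.001]
contact_force: [0.3, -0.3, 0.1]
opening: 0.776
```

```bash
python3 g3.py 0;python3 shot.py side side9 230 110 370 230 5
```

```text
t 12.93 pos [0.484  0.1882 0.0821] mm [-14.    2.2 -28.5] deg [-0.1  0.1  0.3] q [0.14 0.39 1.8  0.07 1.44 1.69] F [ 0.3 -0.3  0.1] op 0.776
```

View pics/side9.png

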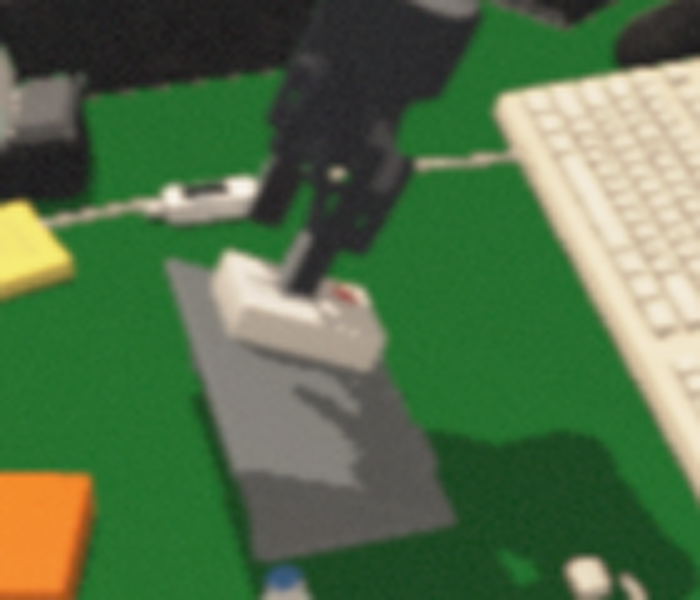

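The crop shows the jaws descending either side of carton_3's uphill half, still about 30 mm above it, with the near finger tip at (300,290). carton_3 has not moved.

jog_arm(targets="-4 1.5 -7 0 0 0.2 0.55; -5 0.7 -9 0 0 0 0.55; -4 0 -8 0 0 0 0.55; -1 0 -3 0 0 0 0.55; 0 0 0 0 0 0 0.55")

```text
time: 13.4
eef_pos: [0.4701, 0.1907, 0.0539]
tcp_rot: [0.971, -0.001, -0.239, -0.001]
contact_force: [0.6, 0.2, 0.2]
opening: 0.774
```

```bash
python3 g3.py 0;python3 shot.py side side10 230 110 370 230 5
```

```text
t 13.4 pos [0.4701 0.1907 0.0539] mm [-0.1 -0.3 -0.3] deg [-0.1  0.3  0.1] q [0.15 0.4  1.84 0.07 1.38 1.69] F [0.6 0.2 0.2] op 0.774
```

View pics/side10.png

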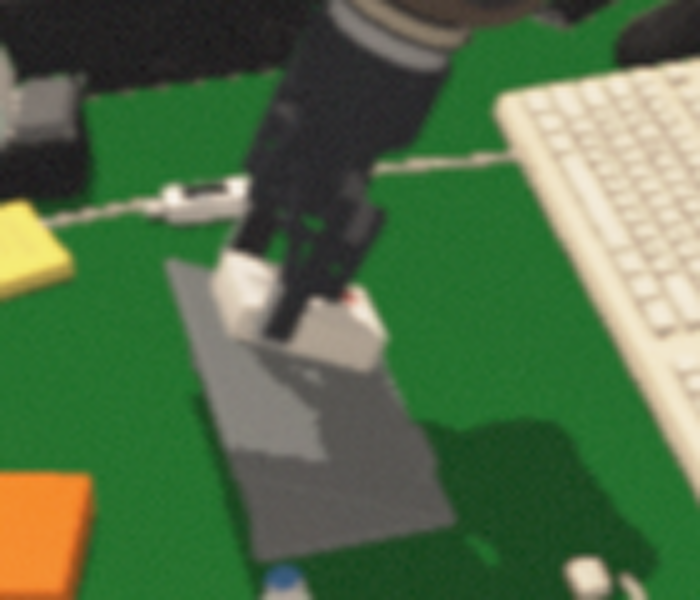

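The jaws straddle carton_3's uphill half, with the tip at (280,335) near the lower edge. Close.

jog_arm(targets="0 0 0 0 0 0 -0.1; 0 0 0 0 0 0 -0.1; 0 0 0 0 0 0 -0.1; 0 0 0 0 0 0 -0.1; 0 0 0 0 0 0 -0.1", force=35)

```text
time: 13.87
eef_pos: [0.4708, 0.1907, 0.0551]
tcp_rot: [0.971, -0.001, -0.239, -0.001]
contact_force: [-0.5, 0.4, 0.0]
opening: 0.58
```

```bash
python3 g3.py 0
```

```text
t 13.87 pos [0.4708 0.1907 0.0551] mm [-0.8 -0.3 -1.5] deg [-0.1  0.3  0.1] q [0.15 0.4  1.84 0.07 1.38 1.69] F [-0.5  0.4  0. ] op 0.58
```

jog_arm(targets="4 0 8 0 0 0 -0.1; 8 0 15 0 0 0 -0.1; 8 0 15 0 0 0 -0.1; 8 0 15 0 0 0 -0.1; 4 0 18 0 0 0 -0.1; 0 0 20 0 0 0 -0.1; 0 0 15 0 0 0 -0.1; 0 0 0 0 0 0 -0.1")

```text
time: 14.53
eef_pos: [0.506, 0.1906, 0.1687]
tcp_rot: [0.971, -0.001, -0.238, -0.001]
contact_force: [0.5, 0.8, 0.6]
opening: 0.577
```

jog_arm(targets="0 -12 3 0 -2 0 -0.1; 0 -20 2 0 -4 0 -0.1; 0 -25 0 0 -5 0 -0.1; 0 -28 0 0 -5 0 -0.1; 0 -28 0 0 -5 0 -0.1; 0 -28 0 0 -5 0 -0.1; -2 -28 0 0 -2 4 -0.1; -2 -28 0 0 0 6 -0.1; -2 -28 0 0 0 6.5 -0.1; -2 -28 0 0 0 6.5 -0.1")

```text
time: 15.37
eef_pos: [0.4984, -0.0671, 0.1729]
tcp_rot: [0.977, 0.212, 0.02, -0.003]
contact_force: [0.8, -0.9, -0.8]
opening: 0.577
```

```bash
cat > pd.py <<'E'
from t import *
a=np.radians(-.6)
tgt([.4799,-.1990,.0247],Rt([0,0,-1],[np.cos(a),np.sin(a),0]))
E
python3 pd.py
```

```text
t 15.37 pos [ 0.4984 -0.0671  0.1729] mm [ -18.5 -131.9 -148.2] deg [-2.   1.5 64.9] q [-0.35 -0.06  2.07  0.03  1.1   0.78] F [ 0.8 -0.9 -0.8] op 0.577
```

jog_arm(targets="-2 -22 0 -0.3 0.2 6.5 -0.1; -2 -22 0 -0.3 0.2 6.5 -0.1; -2 -20 0 -0.3 0.2 6.5 -0.1; -2 -18 0 -0.3 0.2 6.5 -0.1; -2 -14 0 -0.3 0.2 6.5 -0.1; -2 -10 0 -0.3 0.2 6.5 -0.1; -2 -6 0 0 0 6.5 -0.1; -1 -3 0 0 0 6.5 -0.1; 0 0 0 0 0 5 -0.1; 0 0 0 0 0 2 -0.1")

```text
time: 16.2
eef_pos: [0.4792, -0.195, 0.1687]
tcp_rot: [0.731, 0.683, 0.004, 0.002]
contact_force: [-0.3, 0.7, -1.3]
opening: 0.58
```

```bash
python3 pd.py
```

```text
t 16.2 pos [ 0.4792 -0.195   0.1687] mm [   0.7   -4.  -144. ] deg [-0.1  0.5  3.3] q [-0.59 -0.    2.02  0.01  1.12 -0.52] F [-0.3  0.7 -1.3] op 0.58
```

jog_arm(targets="0 -2 -6 0 0.3 1.8 -0.1; 0 -2 -18 0 0.2 1.5 -0.1; 0 0 -26 0 0 0 -0.1; 0 0 -26 0 0 0 -0.1; 0 0 -18 0 0 0 -0.1; 0 0 -8 0 0 0 -0.1; 0 0 0 0 0 0 -0.1; 0 0 0 0 0 0 -0.1")

```text
time: 16.87
eef_pos: [0.4791, -0.2002, 0.0625]
tcp_rot: [0.709, 0.705, 0.001, 0.001]
contact_force: [-0.8, -0.7, 0.5]
opening: 0.577
```

```bash
python3 pd.py;  python3 shot.py side side11 270 190 430 340 5
```

```text
t 16.87 pos [ 0.4791 -0.2002  0.0625] mm [  0.8   1.2 -37.8] deg [ 0.   0.1 -0.2] q [-0.59  0.15  2.07  0.    0.91 -0.59] F [-0.8 -0.7  0.5] op 0.577
```

View pics/side11.png

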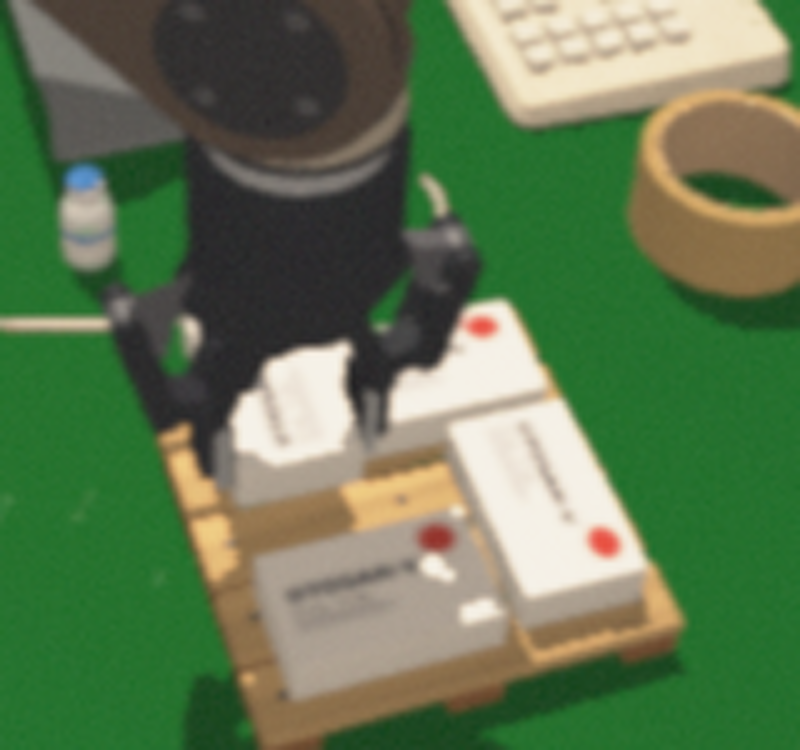

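carton_3 hovers level over place d, its lower near corners at about (235,505) and (360,475) in the crop. The inner finger is over the open well and clear of carton c. I'll lower it slowly.

jog_arm(targets="0.5 1 -4 0 0 0 -0.1; 0.3 0.5 -7 0 0 0 -0.1; 0 0 -7 0 0 0 -0.1; 0 0 -4 0 0 0 -0.1; 0 0 0 0 0 0 -0.1")

```text
time: 17.33
eef_pos: [0.4833, -0.2005, 0.0436]
tcp_rot: [0.709, 0.705, 0.002, 0.006]
contact_force: [-0.4, 1.8, -0.9]
opening: 0.579
```

```bash
python3 pd.py;  python3 shot.py side side12 270 190 430 340 5
```

```text
t 17.33 pos [ 0.4833 -0.2005  0.0436] mm [ -3.4   1.5 -18.9] deg [ 0.3  0.6 -0.3] q [-0.59  0.19  2.08  0.    0.86 -0.58] F [-0.4  1.8 -0.9] op 0.579
```

View pics/side12.png

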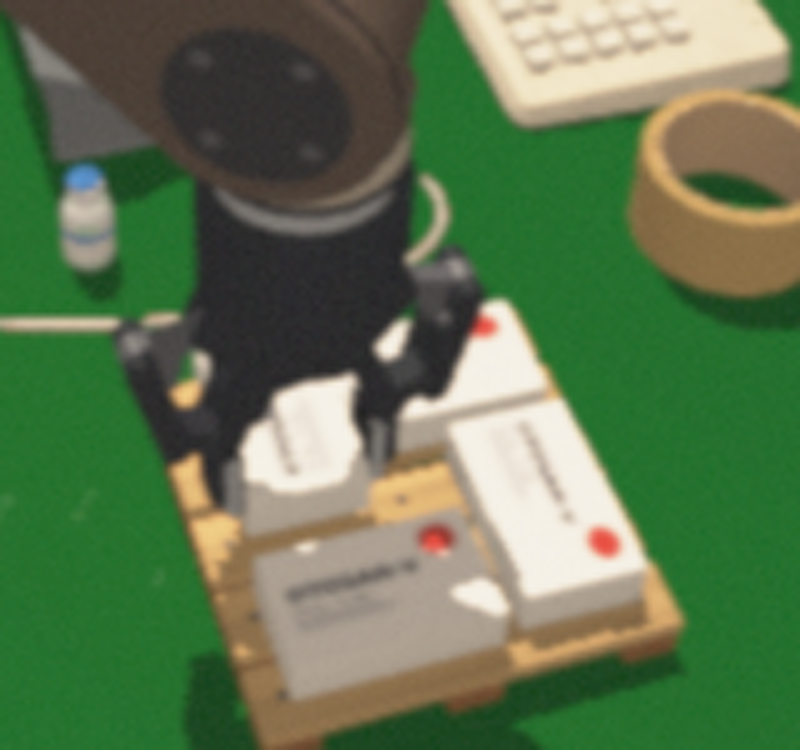

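carton_3 is still hovering with gaps on both sides. It drifted 3 mm in x, so I'll correct that before lowering.

jog_arm(targets="-2 1 -1 0.2 0.4 0 -0.1; -1.5 0.5 -3 0.1 0.2 0 -0.1; 0 0 -4 0 0 0 -0.1; 0 0 0 0 0 0 -0.1")

```text
time: 17.72
eef_pos: [0.48, -0.1992, 0.0358]
tcp_rot: [0.709, 0.705, -0.0, 0.0]
contact_force: [0.1, -0.2, -0.7]
opening: 0.576
```

```bash
python3 pd.py
```

```text
t 17.72 pos [ 0.48   -0.1992  0.0358] mm [ -0.1   0.2 -11.1] deg [ 0.1  0.  -0.3] q [-0.59  0.2   2.08 -0.    0.86 -0.58] F [ 0.1 -0.2 -0.7] op 0.576
```

jog_arm(targets="0 0 -2.5 0 0 0 -0.1; 0 0 -2.5 0 0 0 -0.1; 0 0 -2 0 0 0 -0.1")

```text
time: 17.97
eef_pos: [0.4803, -0.1994, 0.0285]
tcp_rot: [0.709, 0.705, -0.0, 0.001]
contact_force: [0.5, 0.3, 0.8]
opening: 0.573
```

jog_arm(targets="0 0 -1.5 0 0 0 -0.1; 0 0 -1.5 0 0 0 -0.1")

```text
time: 18.13
eef_pos: [0.4802, -0.1994, 0.0249]
tcp_rot: [0.709, 0.705, -0.0, 0.001]
contact_force: [0.4, 0.3, -0.4]
opening: 0.576
```

jog_arm(targets="0 0 -1 0 0 0 -0.1; 0 0 -1 0 0 0 -0.1")

```text
time: 18.3
eef_pos: [0.4801, -0.1993, 0.0225]
tcp_rot: [0.709, 0.705, -0.0, 0.001]
contact_force: [-0.9, 0.0, -0.3]
opening: 0.573
```

jog_arm(targets="0 0 -1 0 0 0 -0.1")

```text
time: 18.38
eef_pos: [0.4801, -0.1994, 0.0219]
tcp_rot: [0.709, 0.705, -0.0, 0.0]
contact_force: [-3.1, 2.2, 10.1]
opening: 0.576
```

jog_arm(targets="0 0 -1 0 0 0 -0.1")

```text
time: 18.47
eef_pos: [0.4801, -0.1994, 0.0219]
tcp_rot: [0.709, 0.705, -0.0, -0.0]
contact_force: [-5.2, 3.2, 10.1]
opening: 0.578
```

```bash
python3 pd.py;  python3 shot.py side side13 270 190 430 340 5
```

```text
t 18.47 pos [ 0.4801 -0.1994  0.0219] mm [-0.2  0.4  2.8] deg [ 0.  -0.1 -0.3] q [-0.59  0.23  2.08 -0.    0.83 -0.58] F [-5.2  3.2 10.1] op 0.578
```

View pics/side13.png

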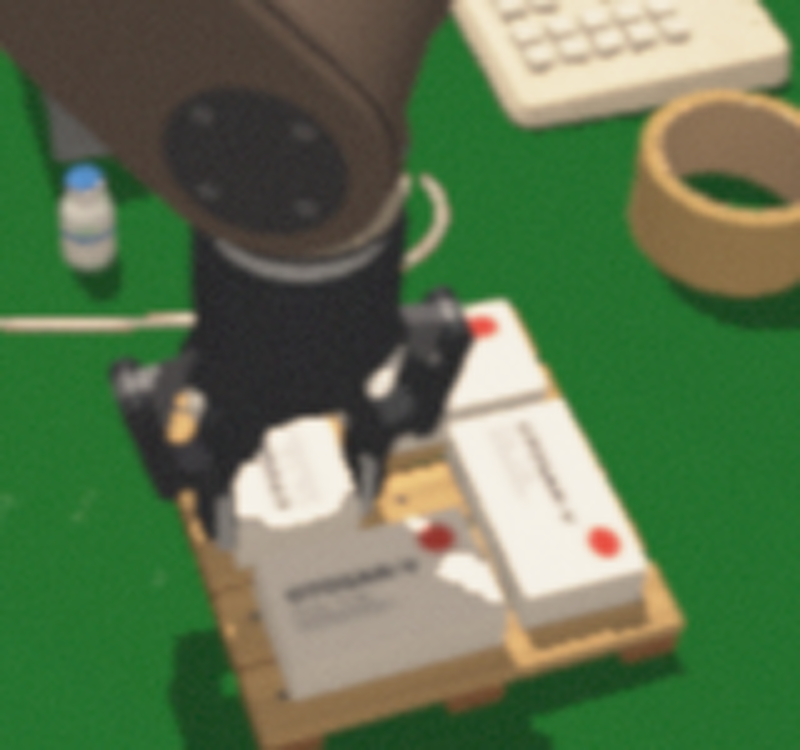

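carton_3 rests on the deck at place d (10 N contact), and carton a is untouched. Release and withdraw.

jog_arm(targets="0 0 0 0 0 0 0.2; 0 0 0 0 0 0 0.4; 0 0 0 0 0 0 0.5; 0 0 0 0 0 0 0.5; 0 0 5 0 0 0 0.5; 0 0 12 0 0 0 0.5; 0 0 25 0 0 0 0.5; 0 0 35 0 0 0 0.5; 0 0 35 0 0 0 0.5; 0 0 25 0 0 0 0.5")

```text
time: 19.35
eef_pos: [0.4746, -0.1958, 0.1598]
tcp_rot: [0.709, 0.705, -0.002, -0.008]
contact_force: [1.4, -0.4, 0.5]
opening: 0.747
```

jog_arm(targets="0 10 20 0 0 0 0.5; 0 30 10 0 0 0 0.5; 0 38 0 0 0 0 0.5; 0 38 0 0 0 0 0.5; 0 38 0 0 0 0 0.5; 0 38 0 0 0 0 0.5; 0 38 0 0 0 0 0.5; 0 25 0 0 0 0 0.5; 0 10 0 0 0 0 0.5; 0 0 0 0 0 0 0.5")

```text
time: 20.18
eef_pos: [0.4779, 0.0764, 0.2161]
tcp_rot: [0.711, 0.703, 0.006, 0.009]
contact_force: [-0.6, -0.8, -0.2]
opening: 0.749
```

```bash
python3 pd.py;  python3 shot.py side side14 270 190 430 340 5; python3 shot.py top top14 200 130 460 310 3
```

```text
t 20.18 pos [0.4779 0.0764 0.2161] mm [   2.  -275.4 -191.4] deg [0.2 1.2 0.1] q [-0.05 -0.14  2.06 -0.    1.2  -0.04] F [-0.6 -0.8 -0.2] op 0.749
```

View pics/side14.png

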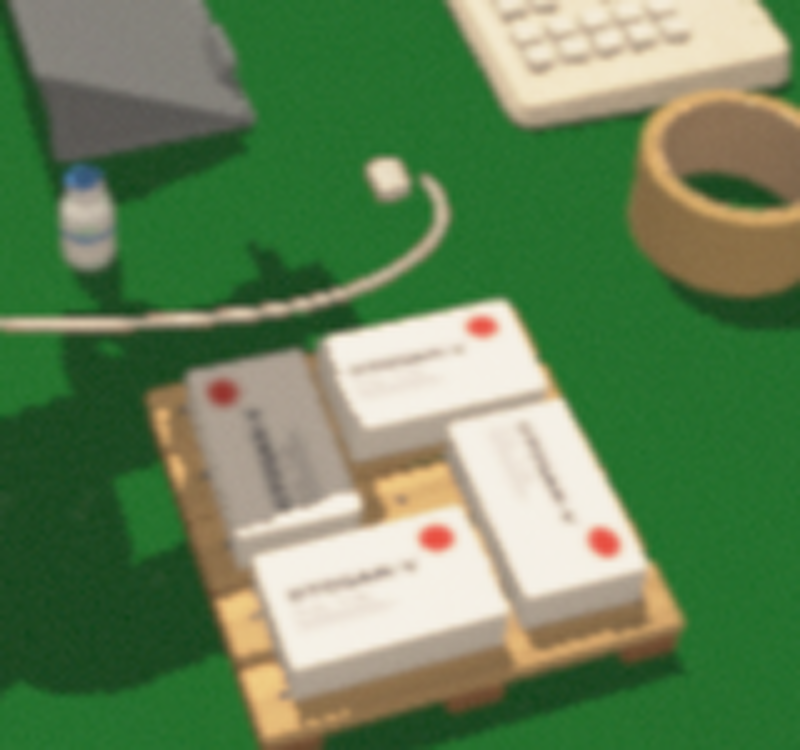

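View pics/top14.png

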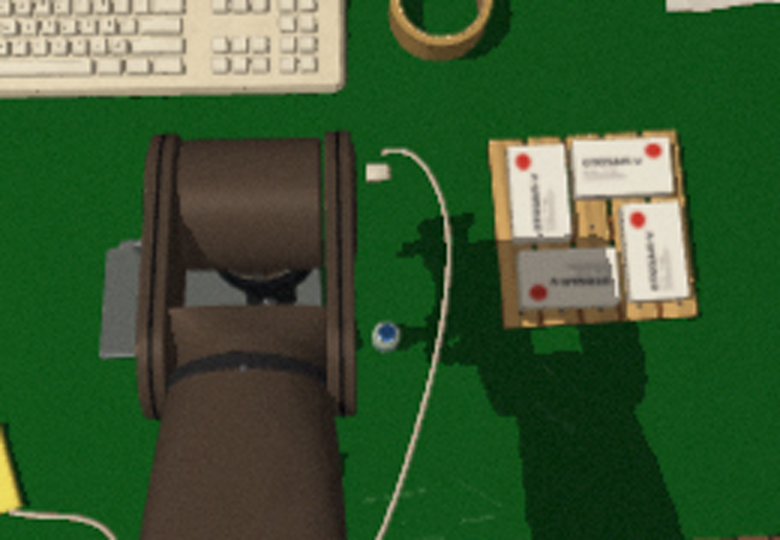

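Both views show all four cartons flat in a windmill with the well open: c at top-crop (540,190), d at (568,278), and a and b as before. One numeric check of the gaps next.

Run:
```python
from t import *
import fit
ms={}
for n in("side","top"):
    p=read_camera(n); ms[n]=(p,[d for d in silhouettes("carton_3",p)])
g=dict(a=((346,311),(416,214),.5001,-.2497,-np.pi/2),b=((378,293),(406,187),.576,-.23,0),c=((357,266),(380,193),.559,-.1547,-np.pi/2),d=((323,281),(389,222),.480,-.1714,0))
for k,(us,ut,x,y,yaw) in g.items():
    for vs in(("side",),("top",),("side","top")):
        m={}
        for n,u in(("side",us),("top",ut)):
            l=ms[n][1]; d=min(l,key=lambda d:np.hypot(*(np.array(d['uv'])-u))); m[n]=d['mask']
            if np.hypot(*(np.array(d['uv'])-u))>10: print("far",k,n,d['uv'])
        r=fit.best(lambda v:sum(cost(ms[n][0],fit.cartP(v[0],v[1],v[2]*10),m[n]) for n in vs),[[x,y,yaw/10]],.006)
        print(k,vs,r.x[:2].round(4),np.degrees(r.x[2]*10).round(1),round(r.fun,3))
```

```text
a ('side',) [ 0.4999 -0.2497] -89.6 0.078
a ('top',) [ 0.4981 -0.248 ] -93.3 0.106
a ('side', 'top') [ 0.4989 -0.2494] -91.8 0.2
b ('side',) [ 0.5776 -0.2305] -1.9 0.046
b ('top',) [ 0.5752 -0.2287] -1.0 0.042
b ('side', 'top') [ 0.5763 -0.2294] -1.4 0.122
c ('side',) [ 0.5593 -0.1541] -87.6 0.096
c ('top',) [ 0.5573 -0.1533] -90.8 0.073
c ('side', 'top') [ 0.5583 -0.154 ] -89.8 0.185
d ('side',) [ 0.4824 -0.17  ] -2.6 0.084
d ('top',) [ 0.4804 -0.1712] -3.0 0.077
d ('side', 'top') [ 0.4818 -0.1715] -2.1 0.169
```

```bash
python3 -c "
from plant import *
print(sign_off())"
```

```text
the job is handed in; nothing more can be done
None
```

I moved both cartons off the stand and laid them flat, top face up: carton_4 in place c and carton_3 in place d. Each was lowered until it touched the deck (last readings 7 N and 10 N upward) and then released. I handed the job in at about 20 s on the robot's clock.

**Position:** the last two-camera fit puts c about 1 mm and d about 2 mm from their intended spots. That is within the cameras' disagreement of about 2 mm. The images show all four cartons in the windmill, the well open and none hanging over the edge.

**Other things:** cartons a and b fit within about 1 mm of where they started. The tape roll and vial look untouched. I never identified the USB stick in the pictures, but the arm touched nothing on the desk apart from the cartons. I left the orange look-alike alone.

**Disagreements:**
- The single-view turn estimates scatter by up to about 3°. The two-view fit reads d about 1.5° off the pallet's direction, and the picture shows nothing wrong there.
- carton_3 touched down about 2 mm lower than I had predicted.

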